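# Seat a filter funnel in its taper collar

## Robot

A 6-joint arm with a two-finger parallel gripper is mounted at the origin on a cart in front of the work surface, level with it; the furniture and walls round the work are solid. World frame = base frame: x ahead of the robot, y to its left, z up, the work surface at z = 0. Lengths are in mm, angles in rad, forces in N, time in s.
With the tool pointing down it reaches from about 350 to 875 mm from the base axis. Payload 4.2 kg.
Tool frame: the origin (TCP) lies midway between the tips of the shut fingers; the grasp point (between the pads) lies 19 mm behind it; z points along the fingers, y is the line along which they close (so a half turn about z gives the same grasp; the last joint's range is limited). The gripper opens to 85 mm and grips with 20 to 120 N. Pads are 22 mm wide; open, the fingers measure 114 mm over their backs; the gripper's body (76 mm by 85 mm) begins 54 mm behind the grasp point. The pads swing forward as they close: fully open they stand 13 mm farther back than shut.
Start: joints at [-1.039, 0.385, 0.008, 0, -1.194, -0.259], TCP at [168.41, -601.862, 231.312] pointing down, gripper open.
Joint ranges: [-3.14, 3.14], [-1.21, 2.06], [-1.07, 1.41], [-3.16, 2.05], [-2.99, -0.16], [-3.1, 3.1]. Speed limits (rad/s): [2.79, 2.79, 3.14, 3.14, 3.14, 3.14].

## Interface

Orientations are given as a unit quaternion [x, y, z, w].
In Python, from bench import read_state, get_image, job_done gives the robot as it stands.
- The arm moves only by the tool servo_tool, never from a script. Its arguments are lists of equal length, an entry for each row: "rotation": the turn, a rotation vector about the world's x, y, z scaled (see below), a list of three; "slide": the shift along the world's x, y, z scaled (see below), a list of three; "grip": the opening, from -1 (shut) to 1 (fully open). In form: {"rotation": [[rx, ry, rz], ...], "slide": [[tx, ty, tz], ...], "grip": [grip, ...]}. A call has 1 to 8 rows; each row is the pose to reach, as a shift and turn from the pose commanded when the call began, turning the shorter way round; what a row does not reach only later rows make up. The controller multiplies each number of a shift by 0.2 m and each number of a turn by 360 degrees. A row lasts 1/8 s, in which the tool goes at most 62.5 mm and 10.7 degrees, less where a joint would pass 70% of its speed; a pose out of reach is approached as far as the arm can. A call with a number of a shift or a turn outside -1 to 1 is refused whole. A call with a gripper value outside its range is refused whole. The fingers move at their own pace and stop on an object; the grip force is fixed at half the most. Time passes only in rows, so rows that repeat a pose let the fingers close. It gives the time, the measured TCP pose, the force, the opening and the grip force at its end, in the units of the state.
- read_state(): the state, without advancing time (a new reading comes with each control period).
- get_image(name): name is "scene" or "top" or "wrist"; returns a dict with "image" (400x640x3 uint8, red, green, blue), "depth" (400x640 float32, mm along the optical axis (not along the pixel's ray), 0 where there is no reading), "camera_matrix" (3x3 intrinsics, pixels), "k1" (the pictures are not rectified: a ray, as slopes to the right and down, at radius r is drawn at 1 + k1 r^2 times it, then the intrinsics apply), "rvec" (rotation vector, rad) and "tvec" (3), from world to camera coordinates, as OpenCV has them; the wrist camera has in their place "hand_eye" (4x4, takes a point from camera to tool coordinates, whose origin is the TCP and whose axes are the flange's). Camera axes: x right, y down, z forward; pixel columns grow to the right and rows downward; lengths in mm; the calibration is good to about 2 mm. A picture is of the moment at which its call begins: read the wrist's pose just before it.
- job_done(): hands the job in; it is judged then, once.
The state is a dict: "clock": time; "joints": joint angles; "joint_vel": joint speeds; "joint_efforts": joint torques, N m; "position": TCP position; "ee_rot": TCP orientation; "contact_force": force on the tool from outside, world axes, zero at the start; "wrist_torque": the same for the moment, N m; "gripper_width": finger opening in mm; "grasp_force": force on a finger pad.
Only numpy, scipy, OpenCV 4.12 (cv2) and the standard library are available. Lean on these libraries where they do the work, as an engineer would, in place of code of your own. Each camera call takes 0.05 s, during which the arm holds its last target. There are 200 camera calls.

## Task

Lift the filter funnel out of its blue stand by the black knob and nest its cone in the white taper collar of the steel receiver, letting it centre itself upright. Then press the funnel straight down until it has pushed the collar fully home, flush on the receiver's neck, and finish with a firm push of about 18 N held for a moment; never push with more than 25 N. Keep the funnel upright, leave the beaker, vial and loupe alone, and let go of everything at the end.

Things in the scene. Friction and masses are not known exactly. Their poses are not given: they have to be found in the camera images.
- funnel_knob (a point): Centre of the black upright cylindrical knob (diameter 24, height 30 mm) on top of the funnel: grasp here from above. Its flat top is 15 mm higher; below it a stem 12 mm thick and 10 mm long, then the lid, 25 mm under this point. Funnel bottom is 92 mm under this point.
- funnel: Loose lidded aluminium filter funnel, about 0.16-0.26 kg, 107 mm high, z up, origin at the centre of its bottom. Cone: diameter 22 mm at the bottom, 42 mm at 28 mm up; straight to 38 mm; shoulder and cup diameter 60 mm up to 62 mm. Starts hanging by its shoulder in a fixed blue plate (90x90 mm, top 48 mm above the table, hole 50 mm) on four legs.
- collar_top (a point): Centre of the round mouth on the white collar's top face. When the funnel is nested, centred and upright, the knob's centre stands 61.5 mm straight above this point and the shoulder does not touch the collar. The receiver is a fixed steel canister, diameter 100 mm, neck diameter 72 mm, with a small side port, on screw feet set differently each time (neck rim 72 to 80 mm above the table).
- collar: White slippery taper collar, flange diameter 68, 6 mm thick (origin at the centre of its underside, z up); inner taper: diameter 44 mm at the top, 24 mm at 28 mm depth. It stands 4 to 16 mm above the rim of the steel receiver's neck, at a height that differs each time; slides down under about 8 N in all (a push of 4 to 6 N on the funnel), stays where left, and at the rim meets a hard stop.
- beaker: Bystander: clear glass beaker, 60 mm wide, 71 mm high; origin at the centre of its underside.
- vial: Bystander: small white vial, 21 mm wide, 52 mm high; origin at the centre of its underside.
- loupe: Bystander: black eye loupe, 41 mm wide, 38 mm high; origin at the centre of its underside.
Mind the look-alikes: they are no part of the job. What is shaped like the funnel but pink is not meant.

How it is judged (in metres and radians):
On the way:
1. the nested funnel is pressed firmly on the collar's stop (wedging force on the cone over 35 N, a push of about 14 N; a sliding collar bears only about 20 N) (distance between funnel_knob and collar_top below 0.0635 m and horizontal distance between funnel_knob and collar_top below 0.0025 m and contact force between funnel and collar above 35 N), for 0.3 s.
At the end, for the whole second after the job is handed in: The funnel sits nested in the collar, which the push has left home on the neck (knob centre at most 63.5 mm from the mouth's centre), centred within 2.5 mm, upright within 0.04 rad, at rest and released (horizontal distance between funnel_knob and collar_top below 0.0025 m and distance between funnel_knob and collar_top below 0.0635 m and angle between funnel_knob's own z axis and vertical below 0.04 rad and linear speed of funnel below 0.01 m/s); the robot touches nothing.
It fails at once if the funnel is wedged into the collar too hard (wedging force on the cone over 62 N, which a push of about 28 N gives) (contact force between funnel and collar above 62 N).
It fails at once if the funnel is tipped (angle between funnel_knob's own z axis and vertical above 0.5 rad).
It fails at once if the beaker is disturbed (distance of beaker from where it was at the start of the episode above 0.02 m).
It fails at once if the vial is disturbed (distance of vial from where it was at the start of the episode above 0.02 m).
It fails at once if the loupe is disturbed (distance of loupe from where it was at the start of the episode above 0.02 m).
It also fails if it takes over 58 s, if anything falls off the work surface, if the arm or the gripper's body presses on something with over 40 N, if the wrist force passes 120 N, or if a joint passes its speed limit or range.

## Working session

There is one attempt and no reset: what is moved stays moved. The work goes in short steps, Python scripts to look and compute and a tool call to move; the robot and the scene stay as the last step left them, time stands still between calls to the robot, and variables do not carry over. Pictures are saved under pics/ and viewed, at most 10 in all, crops included, and the job is handed in when it is done.

Besides the shell and the picture viewer there is one more tool, called after "Emit:" as name(argument=value, ...), one argument or row to a line, values as JSON. servo_tool: Moves the arm, as the interface text tells. Shifts and turns lie within -1 to 1; 1 stands for 0.2 m of shift or 360 degrees of turn. Its arguments: {"type":"object","properties":{"rotation":{"type":"array","items":{"type":"array","items":{"type":"number","minimum":-1,"maximum":1}}},"slide":{"type":"array","items":{"type":"array","items":{"type":"number","minimum":-1,"maximum":1}}},"grip":{"type":"array","items":{"type":"number"}}},"required":["rotation","slide","grip"]}

```bash
mkdir -p pics
cat > h.py <<'E'
import numpy as np, cv2
from bench import read_state, get_image
from scipy.spatial.transform import Rotation as R
def cloud(im, state=None):
    """world xyz per pixel (mm)"""
    K=im["camera_matrix"]; d=im["depth"]; h,w=d.shape
    u,v=np.meshgrid(np.arange(w),np.arange(h))
    p=cv2.undistortPoints(np.stack([u,v],-1).reshape(-1,1,2).astype(float),np.array(K,float),np.array([im["k1"],0,0,0.]))[:,0]
    c=np.c_[p,np.ones(len(p))]*d.reshape(-1,1)
    if "hand_eye" in im:
        H=np.array(im["hand_eye"]); c=c@H[:3,:3].T+H[:3,3]
        X=R.from_quat(state["ee_rot"]).apply(c)+np.array(state["position"])
    else:
        X=(c-np.array(im["tvec"]).ravel())@cv2.Rodrigues(np.array(im["rvec"],float))[0]
    X[d.ravel()==0]=np.nan
    return X.reshape(h,w,3)
def save(im,name): cv2.imwrite(name,im["image"][:,:,::-1])
E
python3 - <<'E'
from h import *
s=read_state(); print(s)
for n in("scene","top"):
    im=get_image(n); save(im,f"pics/{n}0.png"); np.savez(f"{n}0.npz",X=cloud(im),im=im["image"])
    print(n,im["camera_matrix"],im["k1"],-cv2.Rodrigues(np.array(im["rvec"]))[0].T@np.array(im["tvec"]).ravel())
E
```

```text
{'clock': 0.0, 'joints': array([-1.03941807e+00,  3.85556156e-01,  6.61275636e-03, -5.36060989e-04,
       -1.19399247e+00, -2.58601984e-01]), 'joint_vel': array([-1.04113926e-03, -3.10234327e-04,  5.48034485e-04,  2.95377271e-03,
        6.40709215e-04, -3.04393775e-05]), 'joint_efforts': array([-3.98470847e-04, -3.92286837e+01,  1.88399130e+01,  4.18635160e+00,
       -4.74380751e-03,  1.94896600e-06]), 'position': array([ 168.24647451, -601.31285323,  230.21121146]), 'ee_rot': array([-1.35867635e-01,  9.90726390e-01,  1.08326015e-03, -1.81707645e-04]), 'contact_force': array([-0.25967457,  0.61764769, -0.57505566]), 'wrist_torque': array([0.01227781, 0.0251418 , 0.0081587 ]), 'grasp_force': 0.0, 'gripper_width': 85.60050042852758}
scene [[376.35105032   0.         318.52743473]
 [  0.         376.35105032 201.22532762]
 [  0.           0.           1.        ]] -0.08648017002358258 [146.8055225  444.31386771 807.64870813]
top [[470.74961513   0.         313.88588143]
 [  0.         470.74961513 202.02417129]
 [  0.           0.           1.        ]] -0.05962900171742837 [ 490.44973122  -22.88629815 1287.16505485]
```

View pics/top0.png

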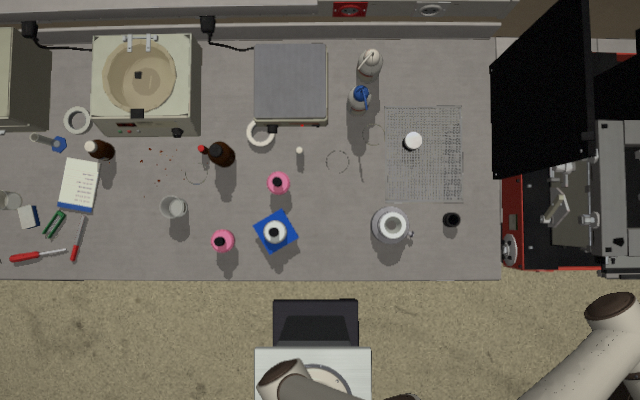

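View pics/scene0.png

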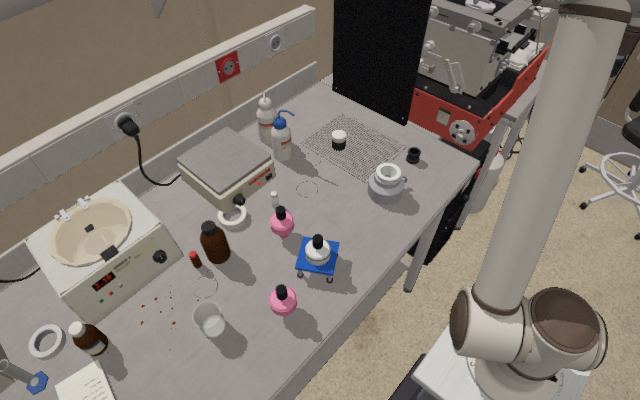

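The top view shows the funnel in the blue stand at about (275,233), the receiver and collar at (390,225), the loupe at (452,220), the beaker at (173,207), the vial at (299,151), and pink decoys at (279,182) and (223,240). I'll measure these from depth.

Run:
```python
from h import *
for n,bf,bc in(("top",(240,200,310,260),(365,200,420,250)),("scene",(290,228,345,280),(362,158,412,205))):
    D=np.load(f"{n}0.npz"); X=D["X"]; I=D["im"].astype(int)
    g=lambda b:(X[b[1]:b[3],b[0]:b[2]].reshape(-1,3),I[b[1]:b[3],b[0]:b[2]].reshape(-1,3))
    P,C=g(bf); m=(P[:,2]>106)&(P[:,2]<130)&(C.max(1)<90); print(n,"knob",m.sum(),np.median(P[m],0),P[m].min(0),P[m].max(0))
    m=(C[:,2]>C[:,0]+60)&(P[:,2]>40); print(" plate",m.sum(),P[m].min(0),P[m].max(0),np.median(P[m],0))
    P,C=g(bc); print(" heights",np.histogram(P[:,2],np.arange(0,110,4)))
    m=(P[:,2]>74)&(P[:,2]<110)&(C.min(1)>170); print(" collar",m.sum(),np.median(P[m],0),P[m].min(0),P[m].max(0),(P[m].min(0)+P[m].max(0))/2)
D=np.load("top0.npz");X=D["X"]
for nm,u,v in(("loupe",452,220),("vial",299,151),("pink",279,182),("pink2",223,240),("beaker",173,207)): print(nm,X[v,u])
```

```text
top knob 61 [468.14308959  95.4948987  116.64792154] [458.15268284  85.28160516 111.85353919] [478.05256345 105.4724844  120.73444225]
 plate 670 [411.53503798  39.03018467  40.93233981] [527.3243875  155.16085403  76.92027577] [471.88356324  94.43189215  47.9482005 ]
 heights (array([717,  91,   9,   6,   6,   4,  11,  19,  18,   9,  57, 143, 146,
       111,  36,  16,  27,  66,  45,  17,  67, 191,  91,   2,   0,   0,
         0]), array([  0,   4,   8,  12,  16,  20,  24,  28,  32,  36,  40,  44,  48,
        52,  56,  60,  64,  68,  72,  76,  80,  84,  88,  92,  96, 100,
       104, 108]))
 collar 282 [ 484.10046813 -205.91919827   86.7882946 ] [ 453.31917907 -238.74146071   74.07023141] [ 517.38517794 -173.91018744   92.46892297] [ 485.3521785  -206.32582408   83.26957719]
scene knob 91 [467.8597076   99.23112795 114.36901819] [457.50165627  85.52883056 106.0269321 ] [479.98214865 109.2091899  118.41336658]
 plate 680 [410.38956452  37.17407126  40.13129521] [530.22722384 158.86529075  70.02545827] [458.21430526 113.30854028  46.09731521]
 heights (array([341,  58,  35,  42,  34,  38,  42,  40,  44,  40,  83, 113,  91,
        63,  37,  34,  59, 108,  29,  35,  69, 182,   7,   0,   0,   0,
         0]), array([  0,   4,   8,  12,  16,  20,  24,  28,  32,  36,  40,  44,  48,
        52,  56,  60,  64,  68,  72,  76,  80,  84,  88,  92,  96, 100,
       104, 108]))
 collar 204 [ 483.04852723 -208.34319038   85.17668184] [ 452.29250683 -239.01982094   76.46996862] [ 517.73143679 -172.82349052   89.79706033] [ 485.01197181 -205.92165573   83.13351447]
loupe [ 496.06285924 -372.82119268   35.49962901]
vial [680.16826426  32.90140294  52.50974188]
pink [593.56858455  81.05462206 107.06637321]
pink2 [448.24250786 222.45544511 106.65266813]
beaker [535.56158183 383.66154008   1.7086851 ]
```

Emit:
servo_tool(
  rotation=[
    [0,0,0],
    [0,0,0],
    [0,0,0],
    [0,0,0],
    [0,0,0],
    [0,0,0],
  ],
  slide=[
    [0.25,0.2,0],
    [0.5,0.4,0],
    [0.75,0.7,0],
    [1,1,0],
    [1,1,0],
    [1,1,0],
  ],
  grip=[1,1,1,1,1,1],
)

```text
clock: 0.85
position: [369.6, -400.1, 231.1]
ee_rot: [-0.138, 0.99, 0.0, -0.0]
contact_force: [0.2, 0.1, 0.1]
gripper_width: 85.3
grasp_force: 0.0
```

Emit:
servo_tool(
  rotation=[
    [0,0,0],
    [0,0,0],
    [0,0,0],
    [0,0,0],
    [0,0,0],
  ],
  slide=[
    [0.1,0.25,0],
    [0.2,0.5,0],
    [0.3,0.75,0],
    [0.4,1,0],
    [0.4,1,0],
  ],
  grip=[1,1,1,1,1],
)

```text
clock: 1.48
position: [449.1, -200.1, 231.2]
ee_rot: [-0.138, 0.99, 0.0, -0.0]
contact_force: [-0.4, -0.7, 0.0]
gripper_width: 85.4
grasp_force: 0.0
```

Emit:
servo_tool(
  rotation=[
    [0,0,0],
    [0,0,0],
    [0,0,0],
    [0,0,0],
    [0,0,0],
    [0,0,0],
    [0,0,0],
  ],
  slide=[
    [0,-0.03,0],
    [0,-0.03,0],
    [0,-0.03,0],
    [0,-0.03,0],
    [0,-0.03,0],
    [0,-0.03,0],
    [0,-0.03,0],
  ],
  grip=[1,1,1,1,1,1,1],
)

```text
clock: 2.35
position: [448.4, -207.8, 231.3]
ee_rot: [-0.136, 0.991, 0.0, 0.0]
contact_force: [0.7, -0.1, -0.6]
gripper_width: 85.1
grasp_force: 0.0
```

```bash
cat > ring.py <<'E'
from h import *
def ring():
    s=read_state(); im=get_image("wrist"); X=cloud(im,s)
    I=im["image"].astype(int); m=(X[...,2]>74)&(X[...,2]<110)&(np.hypot(X[...,0]-485,X[...,1]+206)<60)
    return s,im,X,I,m
E
python3 - <<'E'
from ring import *
s,im,X,I,m=ring(); save(im,"pics/w1.png"); np.savez("w1.npz",X=X,im=I)
print(s["position"],im["hand_eye"],im["camera_matrix"],im["k1"])
print(np.histogram(X[m][:,2],np.arange(74,111,2)))
E
```

```text
[ 448.42330877 -207.79385159  231.31978646] [[ 1.34696669e-03 -9.50010272e-01 -3.12215740e-01  8.05227608e+01]
 [ 9.99999050e-01  1.37104373e-03  1.42400857e-04 -2.81235291e-01]
 [ 2.92779155e-04 -3.12215635e-01  9.50011217e-01 -1.41923416e+02]
 [ 0.00000000e+00  0.00000000e+00  0.00000000e+00  1.00000000e+00]] [[315.40840054   0.         321.00288712]
 [  0.         315.40840054 197.86855499]
 [  0.           0.           1.        ]] -0.013125424978304405
(array([  79,   81,  100,  107,  123,  750, 1333,   18,    0,    0,    0,
          0,    0,    0,    0,    0,    0,    0]), array([ 74,  76,  78,  80,  82,  84,  86,  88,  90,  92,  94,  96,  98,
       100, 102, 104, 106, 108, 110]))
```

View pics/w1.png

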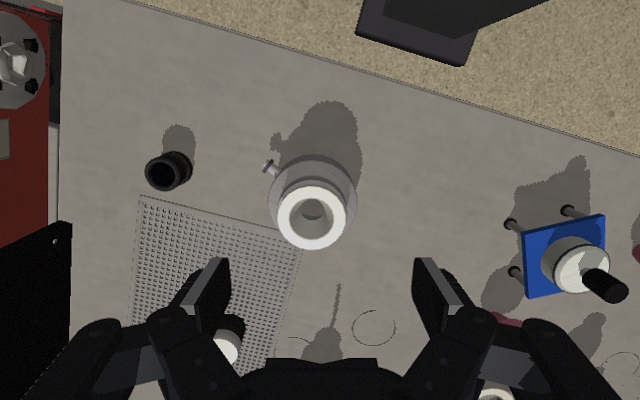

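Run:
```python
from h import *
D=np.load("w1.npz"); X=D["X"];I=D["im"]
m=(X[...,2]>85.0)&(X[...,2]<92)&(np.hypot(X[...,0]-485,X[...,1]+206)<60)
P=X[m].astype(np.float32); print(np.median(P[:,2]),m.sum(),P.min(0),P.max(0),cv2.minEnclosingCircle(P[:,:2]))
# inner edge: plane-cast contours
mm=m.astype(np.uint8); cs,_=cv2.findContours(mm,cv2.RETR_CCOMP,cv2.CHAIN_APPROX_NONE)
for c in cs:
    if len(c)>40:
        q=X[c[:,0,1],c[:,0,0]]; q=q[np.isfinite(q[:,0])&(np.abs(q[:,2]-86)<4)]
        A=np.c_[2*q[:,:2],np.ones(len(q))]; z=np.linalg.lstsq(A,(q[:,:2]**2).sum(1),rcond=None)[0]; print(len(q),z[:2],np.sqrt(z[2]+z[0]**2+z[1]**2))
# knob seen from wrist
K=(X[...,2]>85)&(X[...,2]<125)&(I.max(2)<90)&(np.hypot(X[...,0]-468,X[...,1]-96)<40)
P=X[K];print("knob",len(P),P.min(0),P.max(0),np.median(P,0))
```

```text
Traceback (most recent call last):
cv2.error: OpenCV(4.12.0) /io/opencv/modules/imgproc/src/shapedescr.cpp:201: error: (-215:Assertion failed) count >= 0 && (depth == CV_32F || depth == CV_32S) in function 'minEnclosingCircle'
```

Emit:
servo_tool(
  rotation=[
    [0,0,0],
    [0,0,0],
    [0,0,0],
    [0,0,0],
    [0,0,0],
  ],
  slide=[
    [0,0.25,0],
    [0,0.5,0],
    [0,0.75,0],
    [0,1,0],
    [0,1,0],
  ],
  grip=[1,1,1,1,1],
)

```text
clock: 3.02
position: [448.6, -5.2, 231.6]
ee_rot: [-0.139, 0.99, 0.0, 0.0]
contact_force: [-0.3, -0.2, 1.1]
gripper_width: 85.4
grasp_force: 0.0
```

Emit:
servo_tool(
  rotation=[
    [0,0,0],
    [0,0,0],
    [0,0,0],
    [0,0,0],
    [0,0,0],
    [0,0,0],
  ],
  slide=[
    [0.05,0.25,0],
    [0.1,0.45,0],
    [0.1,0.52,0],
    [0.1,0.52,0],
    [0.1,0.52,0],
    [0.1,0.52,0],
  ],
  grip=[1,1,1,1,1,1],
)

```text
clock: 3.78
position: [468.2, 95.1, 231.4]
ee_rot: [-0.135, 0.991, -0.0, -0.0]
contact_force: [-0.4, 0.1, -0.6]
gripper_width: 85.5
grasp_force: 0.0
```

Run:
```python
from h import *
def circ(q):
    A=np.c_[2*q[:,:2],np.ones(len(q))]; z=np.linalg.lstsq(A,(q[:,:2]**2).sum(1),rcond=None)[0]; return len(q),z[:2],np.sqrt(z[2]+z[0]**2+z[1]**2)
D=np.load("w1.npz"); X=D["X"];I=D["im"]
m=(X[...,2]>85.0)&(X[...,2]<92)&(np.hypot(X[...,0]-485,X[...,1]+206)<60)
P=X[m]; print(np.median(P[:,2]),m.sum(),P.min(0),P.max(0),cv2.minEnclosingCircle(np.ascontiguousarray(P[:,:2]).astype(np.float32).reshape(-1,1,2)))
cs,_=cv2.findContours(m.astype(np.uint8),cv2.RETR_CCOMP,cv2.CHAIN_APPROX_NONE)
for c in cs:
    if len(c)>40:
        q=X[c[:,0,1],c[:,0,0]]; print(circ(q[np.abs(q[:,2]-86)<4]))
s=read_state(); im=get_image("wrist"); X=cloud(im,s); save(im,"pics/w2.png"); np.savez("w2.npz",X=X)
near=np.hypot(X[...,0]-468,X[...,1]-96)<40
print(s["position"],np.histogram(X[near][:,2],np.arange(40,126,3)))
for a,b in((112,124),(70,82)):
    k=near&(X[...,2]>a)&(X[...,2]<b); P=X[k]; print(len(P),P.min(0),P.max(0),np.median(P,0),cv2.minEnclosingCircle(P[:,:2].astype(np.float32).reshape(-1,1,2)))
```

```text
86.35047025399713 1982 [ 450.946917   -241.14148357   85.00449646] [ 518.0006643  -174.92665537   88.64476469] ((484.6304016113281, -207.42034912109375), 33.95610046386719)
(192, array([ 484.29377415, -207.84278014]), np.float64(32.905091127366184))
(134, array([ 484.38357224, -207.50172755]), np.float64(21.904426017724283))
[468.22674644  95.06325606 231.41037028] (array([   0,   69, 1301,   28,   20,   19,   16,   18,    4,    7,  357,
        912,  830,    0,    0,    2,   23,   15,   22,   15,   23,   21,
         23,   17,   50,  534,    2,    0]), array([ 40,  43,  46,  49,  52,  55,  58,  61,  64,  67,  70,  73,  76,
        79,  82,  85,  88,  91,  94,  97, 100, 103, 106, 109, 112, 115,
       118, 121, 124]))
586 [456.76056765  83.47740028 112.06257358] [479.95612454 106.62348956 118.23512179] [467.70079587  94.85528781 116.07054809] ((468.33428955078125, 95.07831573486328), 11.864848136901855)
2099 [437.74202896  64.56731561  70.14156503] [499.40868423 124.82780872  78.2456258 ] [460.63514982  90.64053659  75.71958707] ((468.57940673828125, 94.99537658691406), 30.84656524658203)
```

View pics/w2.png

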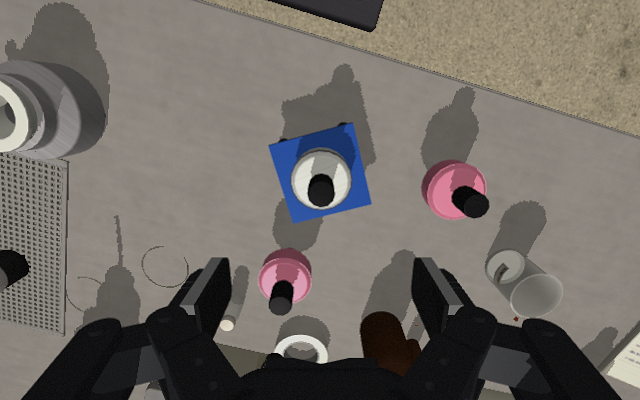

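The knob is centred under the tool at about (468,95) with its top at 116, as expected. The collar is at (484.5,-207.6) with its top at about 86.4. I'll descend and grasp.

Emit:
servo_tool(
  rotation=[
    [0,0,0],
    [0,0,0],
    [0,0,0],
    [0,0,0],
    [0,0,0],
    [0,0,0],
    [0,0,0],
    [0,0,0],
  ],
  slide=[
    [0,0,-0.2],
    [0,0,-0.4],
    [0,0,-0.55],
    [0,0,-0.65],
    [0,0,-0.7],
    [0,0,-0.73],
    [0,0,-0.73],
    [0,0,-0.73],
  ],
  grip=[1,1,1,1,1,1,1,1],
)

```text
clock: 4.82
position: [468.9, 96.4, 86.0]
ee_rot: [-0.136, 0.991, 0.0, 0.001]
contact_force: [0.1, 0.5, -0.5]
gripper_width: 85.4
grasp_force: 0.0
```

Emit:
servo_tool(
  rotation=[
    [0,0,0],
    [0,0,0],
    [0,0,0],
    [0,0,0],
    [0,0,0],
    [0,0,0],
    [0,0,0],
    [0,0,0],
  ],
  slide=[
    [0,0,0],
    [0,0,0],
    [0,0,0],
    [0,0,0],
    [0,0,0],
    [0,0,0],
    [0,0,0],
    [0,0,0],
  ],
  grip=[0.3,0,-0.2,-0.5,-1,-1,-1,-1],
)

```text
clock: 5.82
position: [468.5, 96.2, 85.5]
ee_rot: [-0.136, 0.991, -0.0, 0.0]
contact_force: [-0.9, -0.4, 2.2]
gripper_width: 22.1
grasp_force: 58.6
```

Emit:
servo_tool(
  rotation=[
    [0,0,0],
    [0,0,0],
    [0,0,0],
    [0,0,0],
    [0,0,0],
    [0,0,0],
    [0,0,0],
    [0,0,0],
  ],
  slide=[
    [0,0,0.05],
    [0,0,0.12],
    [0,0,0.2],
    [0,0,0.3],
    [0,0,0.4],
    [0,0,0.5],
    [0,0,0.6],
    [0,0,0.6],
  ],
  grip=[-1,-1,-1,-1,-1,-1,-1,-1],
)

```text
clock: 6.82
position: [469.2, 96.6, 207.3]
ee_rot: [-0.136, 0.991, 0.001, 0.002]
contact_force: [0.2, -0.1, -2.2]
gripper_width: 22.6
grasp_force: 58.9
```

Emit:
servo_tool(
  rotation=[
    [0,0,0],
    [0,0,0],
    [0,0,0],
    [0,0,0],
    [0,0,0],
    [0,0,0],
    [0,0,0],
    [0,0,0],
  ],
  slide=[
    [0,-0.07,0],
    [0,-0.2,0],
    [0,-0.35,0],
    [0,-0.5,0],
    [0,-0.65,0],
    [0,-0.8,0],
    [0,-0.9,0],
    [0,-1,0],
  ],
  grip=[-1,-1,-1,-1,-1,-1,-1,-1],
)

```text
clock: 7.82
position: [467.1, -105.4, 204.0]
ee_rot: [-0.135, 0.991, 0.0, -0.002]
contact_force: [0.7, -0.4, -2.1]
gripper_width: 22.3
grasp_force: 59.0
```

Emit:
servo_tool(
  rotation=[
    [0,0,0],
    [0,0,0],
    [0,0,0],
    [0,0,0],
    [0,0,0],
    [0,0,0],
    [0,0,0],
    [0,0,0],
  ],
  slide=[
    [0.01,-0.1,0],
    [0.03,-0.2,0],
    [0.05,-0.32,0],
    [0.07,-0.42,0],
    [0.08,-0.48,0],
    [0.08,-0.51,0],
    [0.08,-0.51,0],
    [0.08,-0.51,0],
  ],
  grip=[-1,-1,-1,-1,-1,-1,-1,-1],
)

```text
clock: 8.82
position: [484.2, -205.4, 205.3]
ee_rot: [-0.136, 0.991, 0.0, -0.0]
contact_force: [0.1, 0.5, -1.4]
gripper_width: 22.6
grasp_force: 59.0
```

Run:
```python
from h import *
p=[];f=[]
s=read_state(); im=get_image("wrist"); save(im,"pics/w3.png"); X=cloud(im,s); np.savez("w3.npz",X=X,im=im["image"],p=s["position"])
print(s["position"],s["ee_rot"],s["contact_force"],s["wrist_torque"],s["gripper_width"])
```

```text
[ 484.23716471 -205.43335701  205.29419634] [-1.36231459e-01  9.90677029e-01  9.43558884e-05 -6.36852318e-05] [ 0.14899542  0.45380394 -1.36139119] [ 0.01810462 -0.00873684  0.02424703] 22.60522376439895
```

View pics/w3.png

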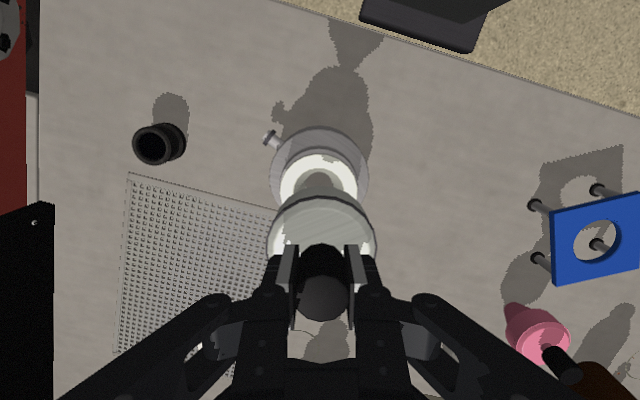

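Run:
```python
from h import *
from scipy.optimize import least_squares
D=np.load("w3.npz");X=D["X"];I=D["im"].astype(int)
def circ(q,r): return least_squares(lambda c:np.hypot(q[:,0]-c[0],q[:,1]-c[1])-r,[484.5,-207],loss="soft_l1",f_scale=.5)
near=np.hypot(X[...,0]-485,X[...,1]+207)<45
print(np.histogram(X[near][:,2],np.arange(70,240,5)))
# cup side wall
w=near&(X[...,2]>172)&(X[...,2]<190)&(I.min(2)>60); q=X[w]; print("cup wall",len(q),circ(q,30).x)
l=near&(X[...,2]>192)&(X[...,2]<199)&(I.min(2)>60); q=X[l]; print("lid",len(q),np.median(q[:,2]),q.min(0),q.max(0)); 
if len(q)>20: n=np.linalg.lstsq(np.c_[q[:,:2]-q[:,:2].mean(0),np.ones(len(q))],q[:,2],rcond=None)[0];print(n)
# collar flange side: outer contour top
c=near&(X[...,2]>84.5)&(X[...,2]<90); cc,_=cv2.findContours(c.astype(np.uint8),cv2.RETR_EXTERNAL,cv2.CHAIN_APPROX_NONE); b=max(cc,key=len)[:,0]
q=X[b[:,1],b[:,0]]; q=q[np.hypot(q[:,0]-484.5,q[:,1]+207.5)>30]; q=q[np.abs(q[:,2]-86)<3]; f=circ(q,33.6);print("collar",len(q),f.x,np.median(X[c][:,2]))
```

```text
(array([ 418,   85,  185, 1477,    0,    0,    0,    0,    0,    0,    0,
          0,    0,    0,    0,    0,    0,    0,    0,   63,  185,  197,
        210,   99, 1610, 3036,    3,  158,  474,  547,  589,  684,  830]), array([ 70,  75,  80,  85,  90,  95, 100, 105, 110, 115, 120, 125, 130,
       135, 140, 145, 150, 155, 160, 165, 170, 175, 180, 185, 190, 195,
       200, 205, 210, 215, 220, 225, 230, 235]))
cup wall 589 [ 484.71962447 -205.58789712]
lid 4120 195.77658933152355 [ 454.82766268 -236.04810076  192.00574255] [ 497.9685674  -176.06239701  198.07006444]
[2.93826744e-02 8.97360633e-03 1.95399944e+02]
collar 131 [ 485.20127388 -207.77100464] 86.31627727866686
```

Emit:
servo_tool(
  rotation=[
    [0,0,0],
    [0,0,0],
    [0,0,0],
    [0,0,0],
    [0,0,0],
    [0,0,0],
    [0,0,0],
    [0,0,0],
  ],
  slide=[
    [0,-0.005,0],
    [0,-0.01,-0.05],
    [0,-0.01,-0.13],
    [0,-0.01,-0.2],
    [0,-0.01,-0.26],
    [0,-0.01,-0.3],
    [0,-0.01,-0.32],
    [0,-0.01,-0.32],
  ],
  grip=[-1,-1,-1,-1,-1,-1,-1,-1],
)

```text
clock: 9.88
position: [484.5, -207.9, 141.3]
ee_rot: [-0.136, 0.991, -0.0, -0.0]
contact_force: [0.8, -0.0, -2.3]
gripper_width: 22.5
grasp_force: 59.0
```

Emit:
servo_tool(
  rotation=[
    [0,0,0],
    [0,0,0],
    [0,0,0],
    [0,0,0],
  ],
  slide=[
    [0,0,-0.01],
    [0,0,-0.02],
    [0,0,-0.02],
    [0,0,-0.02],
  ],
  grip=[-1,-1,-1,-1],
)

```text
clock: 10.38
position: [484.5, -207.9, 137.4]
ee_rot: [-0.136, 0.991, -0.0, 0.0]
contact_force: [0.3, -0.3, -2.7]
gripper_width: 22.3
grasp_force: 59.0
```

Emit:
servo_tool(
  rotation=[
    [0,0,0],
    [0,0,0],
    [0,0,0],
    [0,0,0],
  ],
  slide=[
    [0,0,-0.005],
    [0,0,-0.01],
    [0,0,-0.015],
    [0,0,-0.015],
  ],
  grip=[-1,-1,-1,-1],
)

```text
clock: 10.88
position: [484.3, -207.8, 134.2]
ee_rot: [-0.136, 0.991, 0.0, -0.0]
contact_force: [-0.7, -0.2, -2.7]
gripper_width: 22.8
grasp_force: 59.0
```

Emit:
servo_tool(
  rotation=[
    [0,0,0],
    [0,0,0],
    [0,0,0],
  ],
  slide=[
    [0,0,-0.002],
    [0,0,-0.005],
    [0,0,-0.005],
  ],
  grip=[-1,-1,-1],
)

```text
clock: 11.25
position: [484.5, -207.8, 133.3]
ee_rot: [-0.136, 0.991, -0.0, 0.0]
contact_force: [1.0, -0.2, -1.7]
gripper_width: 22.4
grasp_force: 59.0
```

Emit:
servo_tool(
  rotation=[
    [0,0,0],
    [0,0,0],
    [0,0,0],
  ],
  slide=[
    [0,0,-0.002],
    [0,0,-0.004],
    [0,0,-0.004],
  ],
  grip=[-1,-1,-1],
)

```text
clock: 11.62
position: [484.6, -207.7, 132.6]
ee_rot: [-0.136, 0.991, 0.0, 0.0]
contact_force: [-0.0, 0.7, -1.8]
gripper_width: 22.5
grasp_force: 59.0
```

Emit:
servo_tool(
  rotation=[
    [0,0,0],
    [0,0,0],
    [0,0,0],
  ],
  slide=[
    [0,0,-0.002],
    [0,0,-0.004],
    [0,0,-0.004],
  ],
  grip=[-1,-1,-1],
)

```text
clock: 12.0
position: [484.7, -207.7, 132.1]
ee_rot: [-0.136, 0.991, -0.0, 0.0]
contact_force: [-0.4, 3.2, 1.5]
gripper_width: 22.4
grasp_force: 59.4
```

Emit:
servo_tool(
  rotation=[
    [0,0,0],
    [0,0,0],
    [0,0,0],
  ],
  slide=[
    [0,0.002,0],
    [0,0.003,0],
    [0,0.003,0],
  ],
  grip=[-1,-1,-1],
)

```text
clock: 12.38
position: [484.7, -207.5, 132.0]
ee_rot: [-0.136, 0.991, -0.0, 0.0]
contact_force: [0.7, 0.7, 1.6]
gripper_width: 22.4
grasp_force: 59.4
```

Emit:
servo_tool(
  rotation=[
    [0,0,0],
    [0,0,0],
    [0,0,0],
    [0,0,0],
    [0,0,0],
    [0,0,0],
    [0,0,0],
    [0,0,0],
  ],
  slide=[
    [0,0,0],
    [0,0,0],
    [0,0,0],
    [0,0,0],
    [0,0,0],
    [0,0,0],
    [0,0,0],
    [0,0,0],
  ],
  grip=[-0.4,-0.35,-0.3,-0.2,-0.1,0,0.1,0.1],
)

```text
clock: 13.38
position: [484.4, -207.3, 131.7]
ee_rot: [-0.136, 0.991, -0.0, 0.0]
contact_force: [-1.4, -0.8, -0.0]
gripper_width: 46.9
grasp_force: 0.0
```

Emit:
servo_tool(
  rotation=[
    [0,0,0],
    [0,0,0],
    [0,0,0],
    [0,0,0],
    [0,0,0],
    [0,0,0],
    [0,0,0],
    [0,0,0],
  ],
  slide=[
    [0,0,0.05],
    [0,0,0.1],
    [0,0,0.2],
    [0,0,0.3],
    [0,0,0.4],
    [0,0,0.4],
    [0,0,0.4],
    [0,0,0.4],
  ],
  grip=[0.1,0.1,0.1,0.1,0.1,0.1,0.1,0.1],
)

```text
clock: 14.38
position: [483.9, -207.1, 210.8]
ee_rot: [-0.136, 0.991, 0.0, -0.001]
contact_force: [-0.7, -0.1, -0.6]
gripper_width: 47.0
grasp_force: 0.0
```

```bash
cat > chk.py <<'E'
from h import *
import sys
from scipy.optimize import least_squares
s=read_state(); im=get_image("wrist"); save(im,f"pics/{sys.argv[1]}.png"); X=cloud(im,s); I=im["image"].astype(int)
near=np.hypot(X[...,0]-484.7,X[...,1]+207.3)<40
def circ(q,r): return least_squares(lambda c:np.hypot(q[:,0]-c[0],q[:,1]-c[1])-r,[484.5,-207],loss="soft_l1",f_scale=.5).x
print(s["position"])
zt=np.histogram(X[near][:,2],np.arange(70,180,3)); print(dict(zip(zt[1].tolist(),zt[0].tolist())))
k=near&(X[...,2]>140)&(X[...,2]<172)&(I.max(2)<90)&(np.hypot(X[...,0]-484.7,X[...,1]+207.3)<17); P=X[k]
t=P[P[:,2]>P[:,2].max()-4]; print("knob top",len(t),np.median(t[:,2]),cv2.minEnclosingCircle(t[:,:2].astype(np.float32).reshape(-1,1,2)))
l=near&(X[...,2]>112)&(X[...,2]<130)&(I.min(2)>60); q=X[l]; m=np.median(q[:,2]); q=q[abs(q[:,2]-m)<3]
print("lid",len(q),m,cv2.minEnclosingCircle(q[:,:2].astype(np.float32).reshape(-1,1,2)),np.linalg.lstsq(np.c_[q[:,:2]-q[:,:2].mean(0),np.ones(len(q))],q[:,2],rcond=None)[0][:2])
c=(np.hypot(X[...,0]-484.7,X[...,1]+207.3)<36)&(X[...,2]>70)&(X[...,2]<90)&(I.min(2)>120);print("collar",c.sum(),np.percentile(X[c][:,2],[10,50,90]))
E
python3 chk.py w4
```

```text
[ 483.85331808 -207.14339739  210.77874062]
{70: 334, 73: 3, 76: 0, 79: 3, 82: 46, 85: 582, 88: 4, 91: 0, 94: 25, 97: 38, 100: 42, 103: 43, 106: 40, 109: 32, 112: 1, 115: 114, 118: 698, 121: 2268, 124: 61, 127: 0, 130: 0, 133: 22, 136: 37, 139: 40, 142: 40, 145: 44, 148: 46, 151: 46, 154: 52, 157: 51, 160: 610, 163: 343, 166: 0, 169: 0, 172: 0, 175: 0}
knob top 916 162.79724963794052 ((484.7983093261719, -207.93099975585938), 12.069662094116211)
lid 2646 122.42364756243951 ((484.60699462890625, -208.03968811035156), 30.134061813354492) [0.00609683 0.00180521]
collar 597 [85.11946369 86.2850803  87.17656649]
```

View pics/w4.png

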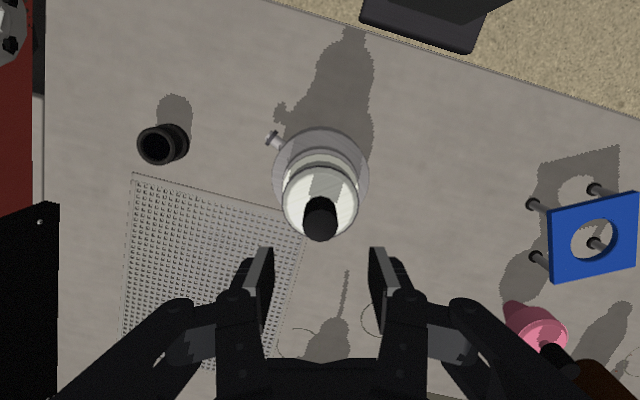

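Emit:
servo_tool(
  rotation=[
    [0,0,0],
    [0,0,0],
    [0,0,0],
    [0,0,0],
    [0,0,0],
    [0,0,0],
    [0,0,0],
    [0,0,0],
  ],
  slide=[
    [0.003,-0.003,0],
    [0.003,-0.003,0],
    [0.003,-0.003,0],
    [0.003,-0.003,0],
    [0.003,-0.003,-0.08],
    [0.003,-0.003,-0.15],
    [0.003,-0.003,-0.2],
    [0.003,-0.003,-0.2],
  ],
  grip=[-0.3,-1,-1,-1,-1,-1,-1,-1],
)

```text
clock: 15.42
position: [484.5, -207.8, 170.8]
ee_rot: [-0.136, 0.991, 0.0, -0.001]
contact_force: [0.0, -0.4, 0.5]
gripper_width: -0.1
grasp_force: 0.0
```

Emit:
servo_tool(
  rotation=[
    [0,0,0],
    [0,0,0],
    [0,0,0],
    [0,0,0],
  ],
  slide=[
    [0,0,-0.01],
    [0,0,-0.02],
    [0,0,-0.025],
    [0,0,-0.025],
  ],
  grip=[-1,-1,-1,-1],
)

```text
clock: 15.92
position: [485.0, -207.9, 166.8]
ee_rot: [-0.136, 0.991, -0.0, 0.0]
contact_force: [0.8, -0.7, -0.5]
gripper_width: -0.2
grasp_force: 0.0
```

Emit:
servo_tool(
  rotation=[
    [0,0,0],
    [0,0,0],
    [0,0,0],
    [0,0,0],
  ],
  slide=[
    [0,0,-0.005],
    [0,0,-0.01],
    [0,0,-0.015],
    [0,0,-0.015],
  ],
  grip=[-1,-1,-1,-1],
)

```text
clock: 16.42
position: [485.0, -207.9, 163.7]
ee_rot: [-0.136, 0.991, -0.0, 0.0]
contact_force: [0.3, 0.3, -0.0]
gripper_width: 0.2
grasp_force: 0.1
```

Emit:
servo_tool(
  rotation=[
    [0,0,0],
    [0,0,0],
    [0,0,0],
    [0,0,0],
  ],
  slide=[
    [0,0,-0.003],
    [0,0,-0.006],
    [0,0,-0.01],
    [0,0,-0.01],
  ],
  grip=[-1,-1,-1,-1],
)

```text
clock: 16.92
position: [485.4, -208.1, 162.6]
ee_rot: [-0.136, 0.991, -0.0, 0.001]
contact_force: [-1.7, -0.7, 5.6]
gripper_width: 0.1
grasp_force: 2.6
```

Emit:
servo_tool(
  rotation=[
    [0,0,0],
    [0,0,0],
    [0,0,0],
    [0,0,0],
  ],
  slide=[
    [0,0,-0.003],
    [0,0,-0.006],
    [0,0,-0.006],
    [0,0,-0.006],
  ],
  grip=[-1,-1,-1,-1],
)

```text
clock: 17.42
position: [485.4, -208.1, 161.3]
ee_rot: [-0.136, 0.991, -0.0, 0.001]
contact_force: [-1.3, 0.4, 5.3]
gripper_width: 0.2
grasp_force: 2.6
```

Emit:
servo_tool(
  rotation=[
    [0,0,0],
    [0,0,0],
    [0,0,0],
    [0,0,0],
  ],
  slide=[
    [0,0,-0.003],
    [0,0,-0.006],
    [0,0,-0.008],
    [0,0,-0.008],
  ],
  grip=[-1,-1,-1,-1],
)

```text
clock: 17.92
position: [485.4, -208.0, 159.7]
ee_rot: [-0.136, 0.991, -0.0, 0.001]
contact_force: [-0.9, 0.1, 4.9]
gripper_width: 0.2
grasp_force: 2.5
```

Emit:
servo_tool(
  rotation=[
    [0,0,0],
    [0,0,0],
    [0,0,0],
    [0,0,0],
  ],
  slide=[
    [0,0,-0.003],
    [0,0,-0.006],
    [0,0,-0.006],
    [0,0,-0.006],
  ],
  grip=[-1,-1,-1,-1],
)

```text
clock: 18.42
position: [485.4, -208.1, 158.5]
ee_rot: [-0.136, 0.991, -0.0, 0.001]
contact_force: [-1.5, -0.0, 5.4]
gripper_width: 0.2
grasp_force: 2.6
```

Emit:
servo_tool(
  rotation=[
    [0,0,0],
    [0,0,0],
    [0,0,0],
    [0,0,0],
  ],
  slide=[
    [0,0,-0.003],
    [0,0,-0.006],
    [0,0,-0.006],
    [0,0,-0.006],
  ],
  grip=[-1,-1,-1,-1],
)

```text
clock: 18.92
position: [485.4, -208.0, 157.2]
ee_rot: [-0.136, 0.991, -0.0, 0.001]
contact_force: [-0.5, 0.4, 5.2]
gripper_width: 0.1
grasp_force: 2.6
```

Emit:
servo_tool(
  rotation=[
    [0,0,0],
    [0,0,0],
    [0,0,0],
  ],
  slide=[
    [0,0,-0.003],
    [0,0,-0.004],
    [0,0,-0.004],
  ],
  grip=[-1,-1,-1],
)

```text
clock: 19.3
position: [485.4, -208.0, 156.4]
ee_rot: [-0.136, 0.991, -0.0, 0.001]
contact_force: [-0.6, 0.9, 5.0]
gripper_width: -0.2
grasp_force: 2.5
```

Emit:
servo_tool(
  rotation=[
    [0,0,0],
    [0,0,0],
    [0,0,0],
  ],
  slide=[
    [0,0,-0.002],
    [0,0,-0.003],
    [0,0,-0.003],
  ],
  grip=[-1,-1,-1],
)

```text
clock: 19.68
position: [485.4, -208.0, 155.8]
ee_rot: [-0.136, 0.991, -0.0, 0.001]
contact_force: [-0.9, 0.1, 5.0]
gripper_width: 0.3
grasp_force: 2.6
```

Emit:
servo_tool(
  rotation=[
    [0,0,0],
    [0,0,0],
    [0,0,0],
  ],
  slide=[
    [0,0,-0.002],
    [0,0,-0.004],
    [0,0,-0.004],
  ],
  grip=[-1,-1,-1],
)

```text
clock: 20.05
position: [485.4, -208.0, 155.0]
ee_rot: [-0.136, 0.991, -0.0, 0.001]
contact_force: [-1.4, 0.2, 5.2]
gripper_width: 0.5
grasp_force: 2.5
```

Emit:
servo_tool(
  rotation=[
    [0,0,0],
    [0,0,0],
    [0,0,0],
  ],
  slide=[
    [0,0,-0.002],
    [0,0,-0.003],
    [0,0,-0.003],
  ],
  grip=[-1,-1,-1],
)

```text
clock: 20.42
position: [485.4, -208.1, 154.5]
ee_rot: [-0.136, 0.991, -0.0, 0.001]
contact_force: [-0.8, -0.2, 5.9]
gripper_width: -0.1
grasp_force: 2.9
```

Emit:
servo_tool(
  rotation=[
    [0,0,0],
    [0,0,0],
    [0,0,0],
  ],
  slide=[
    [0,0,-0.001],
    [0,0,-0.002],
    [0,0,-0.002],
  ],
  grip=[-1,-1,-1],
)

```text
clock: 20.8
position: [485.6, -208.2, 154.5]
ee_rot: [-0.136, 0.991, -0.001, 0.001]
contact_force: [-1.3, 0.5, 7.4]
gripper_width: 0.1
grasp_force: 3.6
```

Emit:
servo_tool(
  rotation=[
    [0,0,0],
    [0,0,0],
    [0,0,0],
  ],
  slide=[
    [0,0,-0.001],
    [0,0,-0.002],
    [0,0,-0.002],
  ],
  grip=[-1,-1,-1],
)

```text
clock: 21.18
position: [485.7, -208.2, 154.5]
ee_rot: [-0.136, 0.991, -0.001, 0.001]
contact_force: [-1.7, 1.0, 8.1]
gripper_width: -0.4
grasp_force: 4.4
```

Emit:
servo_tool(
  rotation=[
    [0,0,0],
    [0,0,0],
    [0,0,0],
    [0,0,0],
  ],
  slide=[
    [0,0,-0.003],
    [0,0,-0.006],
    [0,0,-0.006],
    [0,0,-0.006],
  ],
  grip=[-1,-1,-1,-1],
)

```text
clock: 21.68
position: [486.1, -208.4, 154.4]
ee_rot: [-0.137, 0.991, -0.001, 0.001]
contact_force: [-1.8, 0.8, 13.1]
gripper_width: -0.3
grasp_force: 6.6
```

Emit:
servo_tool(
  rotation=[
    [0,0,0],
    [0,0,0],
    [0,0,0],
    [0,0,0],
  ],
  slide=[
    [-0.001,0,-0.003],
    [-0.001,0,-0.006],
    [-0.001,0,-0.006],
    [-0.001,0,-0.006],
  ],
  grip=[-1,-1,-1,-1],
)

```text
clock: 22.18
position: [486.3, -208.6, 154.2]
ee_rot: [-0.137, 0.991, -0.002, 0.002]
contact_force: [-4.4, 2.1, 18.1]
gripper_width: -0.0
grasp_force: 8.9
```

Emit:
servo_tool(
  rotation=[
    [0,0,0],
    [0,0,0],
    [0,0,0],
    [0,0,0],
  ],
  slide=[
    [0,0,0],
    [0,0,0],
    [0,0,0],
    [0,0,0],
  ],
  grip=[-1,-1,-1,-1],
)

```text
clock: 22.68
position: [486.3, -208.6, 154.2]
ee_rot: [-0.137, 0.991, -0.002, 0.002]
contact_force: [-3.8, 1.9, 18.6]
gripper_width: 0.0
grasp_force: 8.9
```

Emit:
servo_tool(
  rotation=[
    [0,0,0],
    [0,0,0],
    [0,0,0],
    [0,0,0],
  ],
  slide=[
    [0,0,0],
    [0,0,0],
    [0,0,0],
    [0,0,0],
  ],
  grip=[-1,-1,-1,-1],
)

```text
clock: 23.18
position: [486.3, -208.6, 154.2]
ee_rot: [-0.137, 0.991, -0.002, 0.002]
contact_force: [-3.3, 2.2, 17.6]
gripper_width: 0.1
grasp_force: 8.9
```

Emit:
servo_tool(
  rotation=[
    [0,0,0],
    [0,0,0],
    [0,0,0],
    [0,0,0],
    [0,0,0],
    [0,0,0],
    [0,0,0],
    [0,0,0],
  ],
  slide=[
    [0,0,0.01],
    [0,0,0.02],
    [0,0,0.03],
    [0,0,0.08],
    [0,0,0.15],
    [0,0,0.25],
    [0,0,0.3],
    [0,0,0.3],
  ],
  grip=[-1,-1,-1,-1,-1,-1,-1,-1],
)

```text
clock: 24.18
position: [485.3, -207.9, 211.5]
ee_rot: [-0.136, 0.991, -0.0, 0.001]
contact_force: [-0.6, 0.5, -0.5]
gripper_width: 0.3
grasp_force: 0.0
```

```bash
sed -i 's/>112)&(X\[...,2\]<130)/>105)\&(X[...,2]<125)/; s/>140)&/>128)\&/' chk.py; python3 chk.py w5
```

```text
[ 485.2510869  -207.89139     211.51287668]
{70: 280, 73: 60, 76: 516, 79: 4, 82: 0, 85: 27, 88: 36, 91: 32, 94: 38, 97: 36, 100: 24, 103: 2, 106: 125, 109: 680, 112: 2107, 115: 33, 118: 0, 121: 0, 124: 19, 127: 34, 130: 33, 133: 40, 136: 37, 139: 39, 142: 41, 145: 50, 148: 43, 151: 646, 154: 222, 157: 0, 160: 0, 163: 0, 166: 0, 169: 0, 172: 0, 175: 0}
knob top 839 153.5858935941489 ((484.8288879394531, -207.8135986328125), 11.942384719848633)
lid 2471 113.21336800247886 ((484.8948059082031, -208.01144409179688), 30.305374145507812) [0.0052121  0.00274438]
collar 587 [71.83745826 77.0862893  78.09159298]
```

View pics/w5.png

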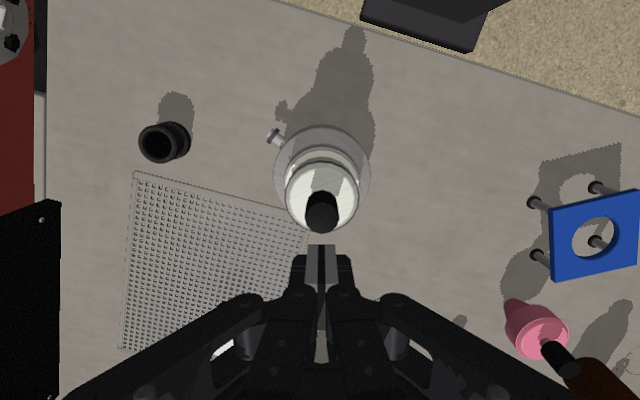

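The funnel sits upright and centred at about (322,200) in the picture. The collar is down by about 9 mm, onto the neck.

```bash
python3 -c "
from bench import job_done; print(job_done())"
```

```text
the job is handed in; nothing more can be done
None
```

The funnel is nested upright in the collar, which a steady push of about 18 N (1 s or more, no reading above 18.6 N) left home on the neck; the arm is clear and the job is handed in, with no verdict returned.

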